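Lever the leaning table lamp up until its prop locks

ROBOT

A 6-joint arm with a two-finger parallel gripper is mounted at the origin on the work surface. World frame = base frame: x ahead of the robot, y to its left, z up, the work surface at z = 0. Lengths are in m, angles in rad, forces in N, time in s.
With the tool pointing down it reaches from about 0.3 to 0.85 m from the base axis. Payload 5.4 kg.
Tool frame: the origin (TCP) lies where the fingers leave the gripper's body, on its centre line; the fingertips stand 73 mm ahead of it and the grasp point (between the pads) lies 54 mm ahead of it; z points along the fingers, y is the line along which they close (so a half turn about z gives the same grasp; the last joint's range is limited). The gripper opens to 85 mm and grips with 20 to 120 N. Pads are 22 mm wide; open, the fingers measure 114 mm over their backs; the gripper's body (76 mm by 85 mm) begins 54 mm behind the grasp point. The pads swing forward as they close: fully open they stand 13 mm farther back than shut.
Start: joints at [-1.321, 0.158, 1.597, -0, 1.386, -0.21], TCP at [0.255, -0.515, 0.304] pointing down, gripper open.
Joint ranges: [-2.91, 2.91], [-0.94, 2.29], [0.18, 2.7], [-1.29, 4.43], [0.17, 2.64], [-3, 3]. Speed limits (rad/s): [2.57, 2.57, 3.14, 3.14, 3.14, 3.14].

INTERFACE

Orientations are given as [roll, pitch, yaw] about the fixed x, y, z axes, in that order (R = Rz(yaw) Ry(pitch) Rx(roll)).
In Python, from bench import arm gives the robot as it stands. The module is installed in compiled form; this text tells all that it offers.
- The arm moves only by the tool jog_arm, never from a script. Its argument "targets" is a list of rows, each a list of 7 numbers: the shift along the world's x, y, z each as a share of 100 mm, from -1 to 1, then the turn, a rotation vector about the world's x, y, z each as a share of 90 degrees, from -1 to 1, then the opening, from 0 (shut) to 1 (fully open). In form: [[tx, ty, tz, wx, wy, wz, claw], ...]. A call has exactly 10 rows; each row shifts and turns the commanded pose from where the row before left it; what a row does not reach is not made up. A row lasts 1/12 s, in which the tool goes at most 41.7 mm and 7.16 degrees, less where a joint would pass 70% of its speed; a pose out of reach is approached as far as the arm can. A call with a number of a shift or a turn outside -1 to 1 is refused whole. A call with a gripper value outside its range is refused whole. The fingers move at their own pace and stop on an object; the grip force is fixed at half the most. Time passes only in rows, so rows that do not move let the fingers close, or fill a call up. It gives the time, the measured TCP pose, the force, the opening and the grip force at its end, in the units of the state.
- arm.observe(): the state, without advancing time (a new reading comes with each control period).
- arm.capture(name): name is "scene" or "top" or "wrist"; returns (picture, depth): 480x640x3 uint8, red, green, blue; 480x640 float32, m along the optical axis (not along the pixel's ray), 0 where there is no reading.
- arm.camera_model(name): a dict with "fx", "fy", "cx", "cy" (pixels), "dist_coeffs" ([k1, k2, p1, p2, k3] as OpenCV has them; the pictures are not rectified), "pose" (4x4, takes a point from camera to world coordinates). Camera axes: x right, y up, looking along -z (the intrinsics and any distortion apply to the point x, -y, -z); pixel columns grow to the right and rows downward; lengths in m; the calibration is good to about 2 mm. A picture is of the moment at which its call begins: read the wrist's pose just before it. camera_model takes no time and is no camera call; for the wrist camera it gives the pose at the moment of the call.
- arm.close_job(): hands the job in; it is judged then, once.
Trained networks look in the newest picture that a camera, given by its name, has taken for a name from the list of things; names that differ only in an ending like _2 or _b are one class to them, and where a whole thing is asked for, a point or a joint stands for the part that bears it (a point fixed in the world has none). Each returns a list of dicts, best first, with "conf" (0 to 1); they miss things now and then, are a little off and sometimes report something else, mostly with a low value. They report only what shows in the picture. A call takes as long as a camera call. They do not tell look-alikes from the thing itself.
- arm.boxes_of(thing, camera): "point" ([x, y, z] in m, in world coordinates, good to about 4 mm: the middle of the surface that is visible of it).
The state is a dict: "t": time; "joint_positions": joint angles; "qd": joint speeds; "joint_torque": joint torques, N m; "position": TCP position; "ee_rot": TCP orientation; "force": force on the tool from outside, world axes, zero at the start; "torque": the same for the moment, N m; "gripper_width": opening from 0.0 (shut) to 1.0 (fully open); "gripper_force": force on a finger pad.
Only numpy, scipy, OpenCV 4.12 (cv2) and the standard library are available. Lean on these libraries where they do the work, as an engineer would, in place of code of your own. Each camera call takes 0.05 s, during which the arm holds its last target. There are 200 camera calls.

TASK

The big lamp leans because its red prop is still folded back. Fetch the flat pry bar from the slate board, lay it over the black fulcrum block with its toe well in under the low front edge of the marble base, and press the handle down slowly until the prop swings forward and locks; do not lift farther than that needs, touch the lamp with nothing but the bar, and do not force, shove or jolt it. Then ease the weight down onto the prop, draw the bar out and lay it back on the slate board, leaving everything else where it stands.

Things in the scene. Friction and masses are not known exactly. Their poses are not given: they have to be found in the camera images.
- lamp: The big lamp, 2.6 to 5.2 kg, standing loose: a marble slab 200 x 200 x 30 mm on four brass feet, with column and shade (top about 420 mm up). Origin on the table below the slab's middle; +x from the low front edge (at x = -105 mm) to the back, z up. At the start the frame is level and the slab leans 0.059 rad front-down in it. Below the front edge it is open for 75 mm either side of the middle.
- lamp_front (a point): Middle of the slab's lower front edge: 89 mm above the table at the start, 100 mm when the lamp stands straight on its locked prop. At the start the underside rises from here to 92 mm at 50 mm in.
- prop (a joint): Angle of the red prop: two legs hinged on the slab's sides near the front, swung forward by a light spring. 0 at the start, folded back, feet on the table; it creeps up as the front is raised, and once lamp_front reaches about 101 mm it swings past upright to its stop at 0.47 rad, where it is locked and carries the lamp. Short of that it may hold half-way, not locked.
- fulcrum: Black iron block, 60 mm (its x, along the bar) x 90 x 75 mm, 1.5 kg, standing loose 35 to 46 mm in front of the lamp's front edge (to its middle), its x pointing to the lamp within 3 degrees. Origin: centre of its underside. Above the origin a rubber ridge runs along y, 88 mm long, crest 75 mm above the table; the rubber gives 3 to 9 mm under load. The iron is 52 mm high.
- pry_bar: Steel bar 300 x 24 x 10 mm, 0.45 kg; orange grip (90 long, 28 wide, 12 thick) at the handle end, toe 34 wide at the other. Origin: middle of its underside, balance point within 15 mm; +x to the toe, z up. Level on the ridge it has 4 mm to spare under the slab. With its toe about 50 mm in it lifts the lamp well before the handle meets the table; under 40 mm perhaps not. Takes 9 to 22 N.
- bar_toe (a point): The tip of the bar's toe, at half thickness, 150 mm from the bar's middle.
- bar_handle (a point): The place to press: top of the orange grip, 120 mm from the bar's middle, 30 mm from its handle end.
- board: Dark slate serving board, 360 mm (its x) x 100 x 6 mm, fixed on the table, on which the bar lies at the start and to which it must return. Origin: centre of its underside.
- wine_glass: Wine glass, bystander, 185 mm tall, 74 mm across; origin at the centre of its foot.
- tumbler: Tumbler, bystander, 85 mm tall, 76 mm across; origin at the centre of its foot.
- pepper_mill: Dark wooden pepper mill, bystander, 152 mm tall, 54 mm across; origin at the centre of its foot.
Not all that is in view belongs to the job. What is shaped like the fulcrum but purple or yellow is not meant.

How it is judged:
By the outcome, as a careful person would: the job done as asked, in the order asked, and still so for the second after the job is handed in, with the robot touching nothing.
It also fails if it takes over 72 s, if anything falls off the work surface, if the arm or the gripper's body presses on something with over 40 N, if the wrist force passes 120 N, or if a joint passes its speed limit or range.

## Working session

There is one attempt and no reset: what is moved stays moved. The work goes in short steps, Python scripts to look and compute and a tool call to move; the robot and the scene stay as the last step left them, time stands still between calls to the robot, and variables do not carry over. Pictures are saved under pics/ and viewed, at most 10 in all, crops included, and the job is handed in when it is done.

Besides the shell and the picture viewer there is one more tool, called as name(argument=value, ...), one argument or row to a line, values as JSON. jog_arm: Moves the arm, as the interface text tells. Shift numbers are shares of 100 mm and turn numbers shares of 90 degrees, none past 1 either way. Its arguments: {"type":"object","properties":{"targets":{"type":"array"}},"required":["targets"]}

```bash
mkdir -p pics; cat > h.py <<'E'
import numpy as np, cv2
from bench import arm
def grab(cam,name):
    M=arm.camera_model(cam); p,d=arm.capture(cam)
    cv2.imwrite('pics/%s.png'%name,p[:,:,::-1]); np.savez('pics/%s.npz'%name,p=p,d=d,**{k:np.array(v) for k,v in M.items()})
    return p,d,M
def world(d,M):
    K=np.array([[M['fx'],0,M['cx']],[0,M['fy'],M['cy']],[0,0,1]],float)
    v,u=np.mgrid[0:480,0:640]
    n=cv2.undistortPoints(np.stack([u,v],-1).reshape(-1,1,2).astype(float),K,np.array(M['dist_coeffs'],float)).reshape(480,640,2)
    c=np.stack([n[...,0]*d,-n[...,1]*d,-d],-1)
    T=np.array(M['pose']); W=c@T[:3,:3].T+T[:3,3]; W[d<=0]=np.nan
    return W
E
python3 - <<'E'
from h import *
for c in('scene','top'):
    p,d,M=grab(c,c+'0')
    for t in ['lamp','fulcrum','pry_bar','board','bar_toe','bar_handle','lamp_front','wine_glass','tumbler','pepper_mill']:
        print(c,t,[(np.round(b['point'],3).tolist(),round(b['conf'],2)) for b in arm.boxes_of(t,c)][:4])
a=cv2.imread('pics/scene0.png');b=cv2.imread('pics/top0.png')
print(arm.observe())
E
```

```text
scene lamp []
scene fulcrum [([0.402, -0.198, 0.06], 0.85), ([0.646, -0.119, 0.055], 0.84), ([0.392, -0.367, 0.052], 0.59), ([0.832, -0.276, 0.049], 0.58)]
scene pry_bar [([0.413, 0.102, 0.016], 0.7)]
scene board [([0.451, 0.113, 0.008], 0.74), ([0.415, 0.103, 0.019], 0.66), ([0.643, -0.26, 0.131], 0.4)]
scene bar_toe [([0.416, 0.103, 0.019], 0.82)]
scene bar_handle [([0.413, 0.103, 0.016], 0.66)]
scene lamp_front [([0.645, -0.267, 0.134], 0.81), ([0.415, 0.102, 0.016], 0.72), ([0.607, 0.302, 0.059], 0.31)]
scene wine_glass [([0.542, 0.393, 0.146], 0.59)]
scene tumbler [([0.608, 0.299, 0.056], 0.61), ([0.54, 0.389, 0.145], 0.27)]
scene pepper_mill [([0.446, 0.358, 0.078], 0.61)]
top lamp [([0.588, -0.235, 0.131], 0.84)]
top fulcrum [([0.368, -0.337, 0.049], 0.71), ([0.798, -0.272, 0.049], 0.59), ([0.398, -0.181, 0.049], 0.59), ([0.603, -0.106, 0.054], 0.58)]
top pry_bar [([0.411, 0.107, 0.017], 0.86), ([0.592, -0.234, 0.133], 0.62)]
top board [([0.443, 0.118, 0.007], 0.77)]
top bar_toe [([0.409, 0.108, 0.016], 0.6), ([0.435, 0.354, 0.099], 0.5)]
top bar_handle [([0.407, 0.11, 0.019],
[... 175 characters left out ...]
, 'joint_positions': array([-1.32108146e+00,  1.58415972e-01,  1.59697085e+00, -2.22239461e-05,
        1.38620746e+00, -2.10130795e-01]), 'qd': array([-1.04999830e-03, -8.27755919e-04,  6.24625816e-05,  1.38339823e-03,
        1.01542034e-03,  1.58441458e-04]), 'joint_torque': array([ 1.50637545e-03, -3.96024656e+01, -3.31701171e+01, -5.89843694e-05,
        8.41319888e-04, -3.56839912e-06]), 'position': array([ 0.25514919, -0.51528138,  0.30390478]), 'ee_rot': array([-3.14158650e+00,  2.10244399e-05,  4.59849740e-01]), 'force': array([ 0.3396702 , -0.59966926,  0.05752429]), 'torque': array([ 0.0173123 , -0.01991087,  0.00058805]), 'gripper_force': 0.0, 'gripper_width': 1.0039564513223462}
```

View pics/scene0.png

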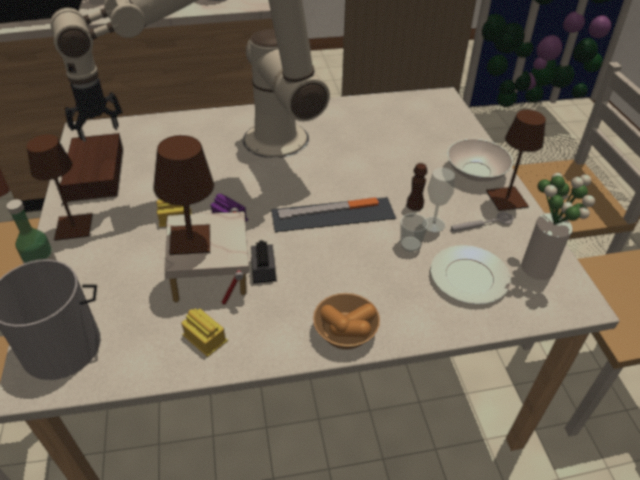

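View pics/top0.png

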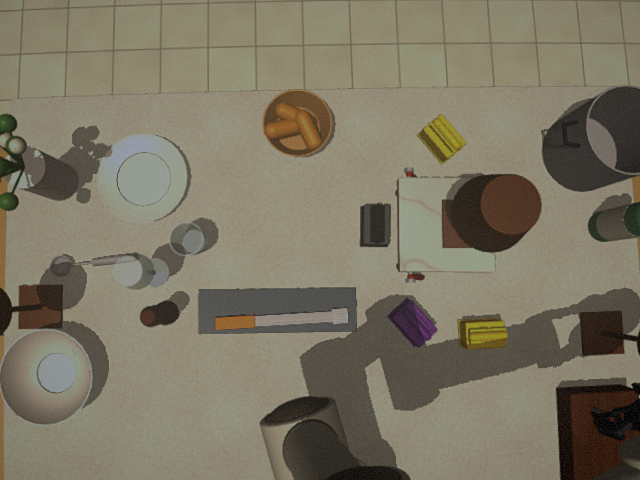

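Scene: the lamp's slab is at top px (447,225) with its front facing left (+y). The bar lies on the slate board at (282,319), grip left and toe right.

Fulcrum candidates in the top view are black (375,225), purple (412,322), and yellow (441,138) and (483,333). The black one fits by colour and by standing about 40 mm in front of the lamp's front edge. I'll confirm it in a crop and measure.

```bash
python3 - <<'E'
from h import *
z=np.load('pics/top0.npz'); p,d=z['p'].astype(int),z['d']; W=world(d,z); X,Y,Z=W[...,0],W[...,1],W[...,2]
U=np.mgrid[0:480,0:640]
def box(u0,v0,u1,v1): return (U[1]>=u0)&(U[1]<=u1)&(U[0]>=v0)&(U[0]<=v1)
def rect(n,m):
    q=W[m][:,:2]; c,s,a=cv2.minAreaRect((q*1000).astype(np.float32)); print(n,m.sum(),np.round(c,1),np.round(s,1),round(a,2),'z',np.round(np.nanpercentile(Z[m],[5,50,95])*1000,1))
    return q
hsv=cv2.cvtColor(z['p'],cv2.COLOR_RGB2HSV)
rect('slab',box(395,170,500,280)&(Z>.105)&(Z<.15)&(hsv[...,2]>110))
rect('fulc_iron',box(355,195,394,255)&(Z>.03)&(Z<.062))
rect('ridge',box(355,195,394,255)&(Z>.066))
rect('board',box(190,280,365,340)&(Z>.002)&(p.sum(2)<330))
rect('bar',box(205,300,356,335)&(Z>.0125)&(p.sum(2)>300))
rect('grip',box(205,300,356,335)&(hsv[...,1]>140)&(hsv[...,0]<22))
m=box(205,300,356,335)&(p.sum(2)>350)&(hsv[...,1]<100); rect('steel',m)
for y in np.arange(-.06,.26,.02):
    k=box(205,295,356,336)&(abs(Y-y)<.004)&(Z>.0105)
    if k.sum(): print(round(y,3),np.round([X[k].min(),X[k].max(),np.median(X[k])],4),np.round(np.median(Z[k]),4))
# slab front line
for x in np.arange(.52,.72,.02):
    k=box(390,165,500,285)&(abs(X-x)<.004)&(Z>.1)&(Z<.15)
    if k.sum(): print('slab',round(x,3),np.round([Y[k].max(),Y[k].min()],4))
c=cv2.imread('pics/top0.png')[130:350,190:510]; cv2.imwrite('pics/crop1.png',cv2.resize(c,None,fx=2.5,fy=2.5,interpolation=2))
E
```

```text
slab 5479 [ 607.2 -242.2] [233.7 198.1] 1.59 z [117.4 122.2 128.7]
fulc_iron 610 [ 615.3 -109.5] [59.8 90.1] 87.5 z [38.8 51.6 57.1]
ridge 420 [ 614.9 -110.4] [29.3 84.2] 87.67 z [66.4 71.8 76.7]
board 5841 [421.4 108. ] [381.6 120.3] 88.11 z [ 3.   6.4 17.7]
bar 1137 [406.7 106.8] [ 33.  296.5] 2.73 z [13.3 16.4 20.3]
grip 491 [406.  214.2] [27.6 90.5] 1.59 z [14.4 18.1 21.9]
steel 1434 [378.  117.2] [ 62.1 328.8] 7.85 z [-2.1 14.7 19.3]
-0.04 [0.3981 0.4359 0.4172] 0.0153
-0.02 [0.3962 0.4344 0.4143] 0.0156
0.0 [0.4014 0.4485 0.4126] 0.0161
0.02 [0.3885 0.4356 0.4112] 0.0162
0.04 [0.4004 0.4476 0.4119] 0.0167
0.06 [0.3991 0.4572 0.4104] 0.0165
0.08 [0.3993 0.4444 0.4129] 0.0158
0.1 [0.3955 0.4358 0.4113] 0.0157
0.12 [0.3987 0.4545 0.4098] 0.0152
0.14 [0.397  0.4196 0.4082] 0.0165
0.16 [0.3927 0.4178 0.4071] 0.0156
0.18 [0.3938 0.4584 0.4072] 0.0176
0.2 [0.3923 0.4365 0.4057] 0.0179
0.22 [0.3928 0.4552 0.4063] 0.0181
0.24 [0.3911 0.4181 0.4045] 0.0181
slab 0.52 [-0.1441 -0.3434]
slab 0.54 [-0.1451 -0.3442]
slab 0.56 [-0.1457 -0.2862]
slab 0.58 [-0.146  -0.2678]
slab 0.6 [-0.1464 -0.2588]
slab 0.62 [-0.1476 -0.2561]
slab 0.64 [-0.148  -0.2572]
slab 0.66 [-0.1482 -0.266 ]
slab 0.68 [-0.1496 -0.283 ]
slab 0.7 [-0.1498 -0.3066]
```

View pics/crop1.png

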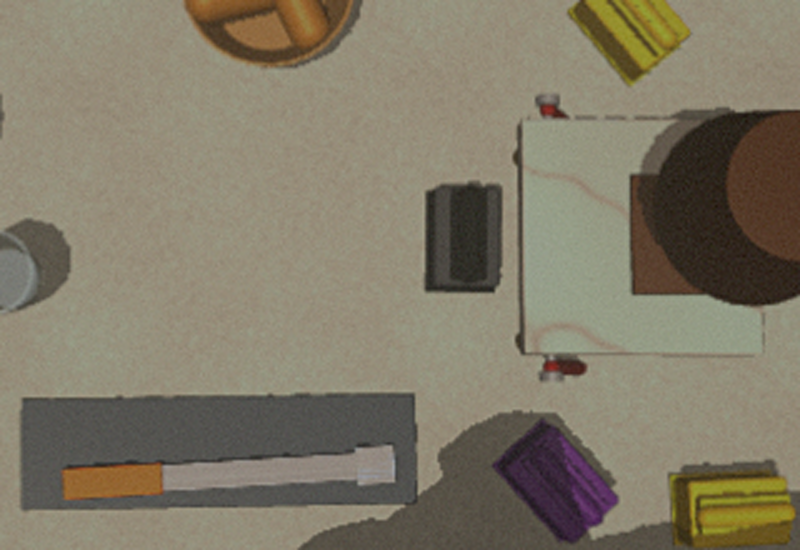

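Confirmed: the black iron block with rubber ridge at crop (463,238) is the fulcrum, 39 mm in front of the lamp edge. Going to the bar's grip.

jog_arm(
  targets=[
    [0.076,0.355,0,0,0,0.0368,1],
    [0.076,0.355,0,0,0,0.0368,1],
    [0.076,0.355,0,0,0,0.0368,1],
    [0.076,0.355,0,0,0,0.0368,1],
    [0.076,0.355,0,0,0,0.0368,1],
    [0.076,0.355,0,0,0,0.0368,1],
    [0.076,0.355,0,0,0,0.0368,1],
    [0.076,0.355,0,0,0,0.0368,1],
    [0.076,0.355,0,0,0,0.0368,1],
    [0.076,0.355,0,0,0,0.0368,1],
  ],
)

```text
t: 1.93
position: [0.3311, -0.1587, 0.3041]
ee_rot: [3.141, 0.0, 1.04]
force: [-0.1, -0.5, 0.1]
gripper_width: 1.0
gripper_force: 0.0
```

jog_arm(
  targets=[
    [0.076,0.355,0,0,0,0.0368,1],
    [0.076,0.355,0,0,0,0.0368,1],
    [0.076,0.355,0,0,0,0.0368,1],
    [0.076,0.355,0,0,0,0.0368,1],
    [0.076,0.355,0,0,0,0.0368,1],
    [0.076,0.355,0,0,0,0.0368,1],
    [0.076,0.355,0,0,0,0.0368,1],
    [0.076,0.355,0,0,0,0.0368,1],
    [0.076,0.355,0,0,0,0.0368,1],
    [0.076,0.355,0,0,0,0.0368,1],
  ],
)

```text
t: 2.77
position: [0.4071, 0.1969, 0.3041]
ee_rot: [3.141, -0.0, 1.619]
force: [1.1, -1.2, -0.2]
gripper_width: 0.997
gripper_force: 0.0
```

jog_arm(
  targets=[
    [0,0,-0.3,0,0,0,1],
    [0,0,-0.3,0,0,0,1],
    [0,0,-0.3,0,0,0,1],
    [0,0,-0.2,0,0,0,1],
    [0,0,-0.2,0,0,0,1],
    [0,0,-0.2,0,0,0,1],
    [0,0,-0.2,0,0,0,1],
    [0,0,0,0,0,0,1],
    [0,0,0,0,0,0,1],
    [0,0,0,0,0,0,1],
  ],
)

```text
t: 3.6
position: [0.4079, 0.1949, 0.1351]
ee_rot: [3.14, -0.0, 1.616]
force: [0.2, -0.6, 1.0]
gripper_width: 1.002
gripper_force: 0.0
```

jog_arm(
  targets=[
    [-0.01,0,-0.1,0,0,0,1],
    [0,0,-0.1,0,0,0,0.7],
    [0,0,-0.1,0,0,0,0.7],
    [0,0,-0.1,0,0,0,0.7],
    [0,0,-0.06,0,0,0,0.7],
    [0,0,-0.04,0,0,0,0.7],
    [0,0,-0.03,0,0,0,0.7],
    [0,0,0,0,0,0,0.6],
    [0,0,0,0,0,0,0.5],
    [0,0,0,0,0,0,0.5],
  ],
)

```text
t: 4.43
position: [0.4065, 0.1948, 0.0813]
ee_rot: [3.141, -0.0, 1.616]
force: [0.5, 0.5, 0.4]
gripper_width: 0.499
gripper_force: 0.0
```

jog_arm(
  targets=[
    [0,0,0,0,0,0,0],
    [0,0,0,0,0,0,0],
    [0,0,0,0,0,0,0],
    [0,0,0,0,0,0,0],
    [0,0,0,0,0,0,0],
    [0,0,0,0,0,0,0],
    [0,0,0,0,0,0,0],
    [0,0,0,0,0,0,0],
    [0,0,0,0,0,0,0],
    [0,0,0,0,0,0,0],
  ],
)

```text
t: 5.27
position: [0.4065, 0.1948, 0.0817]
ee_rot: [3.141, -0.0, 1.615]
force: [-1.7, -0.6, 5.8]
gripper_width: 0.307
gripper_force: 59.9
```

jog_arm(
  targets=[
    [0,0,0.05,0,0,0,0],
    [0,0,0.1,0,0,0,0],
    [0,0,0.15,0,0,0,0],
    [0,0,0.15,0,0,0,0],
    [0,0,0.15,0,0,0,0],
    [0,0,0.15,0,0,0,0],
    [0,0,0.15,0,0,0,0],
    [0,0,0.1,0,0,0,0],
    [0,0,0,0,0,0,0],
    [0,0,0,0,0,0,0],
  ],
)

```text
t: 6.1
position: [0.4062, 0.1948, 0.1811]
ee_rot: [3.141, -0.0, 1.616]
force: [0.1, -0.8, -5.7]
gripper_width: 0.303
gripper_force: 59.4
```

jog_arm(
  targets=[
    [0.1,-0.05,0,0,0,-0.005,0],
    [0.2,-0.09,0,0,0,-0.005,0],
    [0.27,-0.12,0,0,0,-0.005,0],
    [0.27,-0.12,0,0,0,-0.005,0],
    [0.27,-0.12,0,0,0,-0.005,0],
    [0.27,-0.12,0,0,0,-0.005,0],
    [0.27,-0.12,0,0,0,-0.005,0],
    [0.27,-0.11,0,0,0,-0.005,0],
    [0.15,-0.06,0,0,0,-0.005,0],
    [0.08,-0.04,0,0,0,-0.004,0],
  ],
)

```text
t: 6.93
position: [0.6228, 0.0979, 0.179]
ee_rot: [-3.14, 0.0, 1.537]
force: [-0.4, 0.6, -4.3]
gripper_width: 0.309
gripper_force: 59.5
```

```bash
cat > m.py <<'E'
from h import *
import sys
def bar(name):
    p,d,M=grab('top',name); W=world(d,M); X,Y,Z=W[...,0],W[...,1],W[...,2]
    o=arm.observe(); print('t',round(o['t'],2),'pos',np.round(o['position'],4),'F',np.round(o['force'],1))
    for y in np.arange(-.15,.2,.015):
        k=(abs(Y-y)<.005)&(abs(X-.62)<.022)&(Z>.02)&(Z<.14)
        if k.sum()>4: print(round(y,3),k.sum(),'x %.4f z %.4f'%(np.median(X[k]),np.median(Z[k])))
    k=(abs(X-.62)<.008)&(Z>.03)&(Z<.14)&(Y>-.144); print('min y',np.nanmin(Y[k]),'max y',np.nanmax(Y[k]))
if __name__=='__main__': bar(sys.argv[1])
E
python3 m.py top1
```

```text
t 6.98 pos [0.623  0.0976 0.1792] F [-0.3 -1.7 -3.9]
-0.15 111 x 0.6188 z 0.1175
-0.135 77 x 0.6162 z 0.1051
-0.12 84 x 0.6167 z 0.1055
-0.105 100 x 0.6159 z 0.1052
-0.09 93 x 0.6135 z 0.1055
-0.075 59 x 0.6136 z 0.1072
-0.06 53 x 0.6162 z 0.1085
-0.045 50 x 0.6167 z 0.1090
-0.03 57 x 0.6190 z 0.1094
-0.015 60 x 0.6181 z 0.1093
-0.0 60 x 0.6187 z 0.1099
0.015 60 x 0.6190 z 0.1111
0.03 56 x 0.6205 z 0.1112
0.075 9 x 0.6109 z 0.1122
0.15 17 x 0.6165 z 0.1173
min y -0.13942229256144606 max y 0.3346561684082626
```

jog_arm(
  targets=[
    [0,0,-0.04,0,0,0,0],
    [0,0,-0.04,0,0,0,0],
    [0,0,-0.04,0,0,0,0],
    [0,0,-0.03,0,0,0,0],
    [0,0,-0.02,0,0,0,0],
    [0,0,-0.02,0,0,0,0],
    [0,0,0,0,0,0,0],
    [0,0,0,0,0,0,0],
    [0,0,0,0,0,0,0],
    [0,0,0,0,0,0,0],
  ],
)

```text
t: 7.82
position: [0.6213, 0.0997, 0.1623]
ee_rot: [3.141, 0.0, 1.539]
force: [-0.5, 0.1, -4.0]
gripper_width: 0.307
gripper_force: 59.6
```

jog_arm(
  targets=[
    [-0.001,-0.02,-0.001,0,0,0,0],
    [-0.001,-0.03,-0.001,0,0,0,0],
    [-0.001,-0.03,-0.001,0,0,0,0],
    [-0.001,-0.03,-0.001,0,0,0,0],
    [-0.001,-0.03,-0.001,0,0,0,0],
    [-0.001,-0.03,-0.001,0,0,0,0],
    [-0.001,-0.03,-0.001,0,0,0,0],
    [-0.001,-0.02,-0.001,0,0,0,0],
    [0,0,0,0,0,0,0],
    [0,0,0,0,0,0,0],
  ],
)

```text
t: 8.65
position: [0.6203, 0.0776, 0.1611]
ee_rot: [-3.141, -0.0, 1.539]
force: [-0.1, 0.8, -4.1]
gripper_width: 0.311
gripper_force: 59.6
```

```bash
python3 m.py top2; python3 -c "
import cv2,numpy as np
from h import *
p,d,M=grab('scene','scene2')
a=cv2.imread('pics/scene2.png')[180:320,140:320];b=cv2.imread('pics/top2.png')[160:290,240:420]
cv2.imwrite('pics/v2.png',np.hstack([cv2.resize(a,(390,300),interpolation=2),cv2.resize(b,(400,300),interpolation=2)]))"
```

```text
t 8.7 pos [0.6203 0.0778 0.1611] F [-0.  -0.4 -4.2]
-0.15 139 x 0.6175 z 0.1159
-0.135 81 x 0.6186 z 0.0880
-0.12 85 x 0.6186 z 0.0869
-0.105 93 x 0.6196 z 0.0867
-0.09 90 x 0.6156 z 0.0880
-0.075 54 x 0.6113 z 0.0902
-0.06 50 x 0.6140 z 0.0911
-0.045 51 x 0.6143 z 0.0914
-0.03 53 x 0.6146 z 0.0921
-0.015 50 x 0.6158 z 0.0927
-0.0 51 x 0.6169 z 0.0936
0.045 6 x 0.6091 z 0.0930
0.12 11 x 0.6115 z 0.0990
0.135 18 x 0.6138 z 0.1006
min y -0.1437705320935441 max y 0.3353060618901856
```

View pics/v2.png

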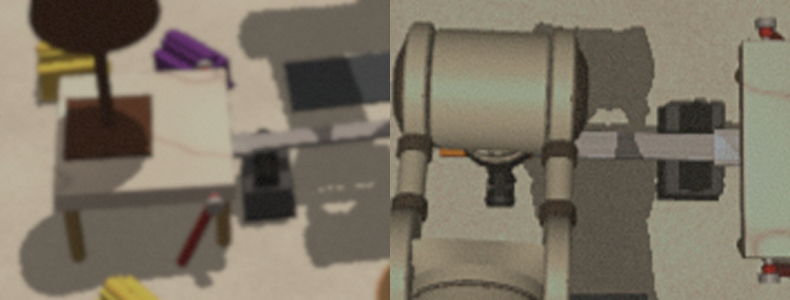

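The bar lies over the black block and the toe is just passing under the slab edge (right half, px 735,145). No contact force so far, so I'm continuing inward.

jog_arm(
  targets=[
    [-0.001,-0.03,-0.001,0,0,0,0],
    [-0.001,-0.03,-0.001,0,0,0,0],
    [-0.001,-0.03,-0.001,0,0,0,0],
    [-0.001,-0.03,-0.001,0,0,0,0],
    [-0.001,-0.03,-0.001,0,0,0,0],
    [-0.001,-0.03,-0.001,0,0,0,0],
    [-0.001,-0.03,-0.001,0,0,0,0],
    [-0.001,-0.02,-0.001,0,0,0,0],
    [0,0,0,0,0,0,0],
    [0,0,0,0,0,0,0],
  ],
)

```text
t: 9.58
position: [0.6195, 0.0546, 0.1603]
ee_rot: [-3.142, -0.0, 1.539]
force: [-0.3, -0.3, -4.3]
gripper_width: 0.309
gripper_force: 59.6
```

jog_arm(
  targets=[
    [-0.001,-0.03,-0.001,0,0,0,0],
    [-0.001,-0.03,-0.001,0,0,0,0],
    [-0.001,-0.03,-0.001,0,0,0,0],
    [-0.001,-0.03,-0.001,0,0,0,0],
    [-0.001,-0.03,-0.001,0,0,0,0],
    [-0.001,-0.03,-0.001,0,0,0,0],
    [-0.001,-0.03,-0.001,0,0,0,0],
    [-0.001,-0.02,-0.001,0,0,0,0],
    [0,0,0,0,0,0,0],
    [0,0,0,0,0,0,0],
  ],
)

```text
t: 10.42
position: [0.6187, 0.0316, 0.1595]
ee_rot: [-3.142, -0.0, 1.539]
force: [-0.2, -0.2, -4.8]
gripper_width: 0.308
gripper_force: 59.6
```

```bash
python3 m.py top3
```

```text
t 10.47 pos [0.6187 0.0318 0.1595] F [ 0.   0.1 -4. ]
-0.15 131 x 0.6171 z 0.1157
-0.135 89 x 0.6164 z 0.0864
-0.12 86 x 0.6187 z 0.0871
-0.105 92 x 0.6204 z 0.0816
-0.09 90 x 0.6173 z 0.0885
-0.075 59 x 0.6116 z 0.0898
-0.06 46 x 0.6137 z 0.0905
0.075 24 x 0.6124 z 0.0978
0.09 5 x 0.6107 z 0.0962
min y -0.14395294054319213 max y 0.33449473580819367
```

jog_arm(
  targets=[
    [0,0,-0.01,0,0,0,0],
    [0,0,-0.01,0,0,0,0],
    [0,0.008,-0.014,-0.0064,0,0,0],
    [0,0.008,-0.014,-0.0064,0,0,0],
    [0,0.008,-0.014,-0.0064,0,0,0],
    [0,0.008,-0.014,-0.0064,0,0,0],
    [0,0.008,-0.014,-0.0064,0,0,0],
    [0,0.008,-0.014,-0.0064,0,0,0],
    [0,0.008,-0.014,-0.0064,0,0,0],
    [0,0.008,-0.014,-0.0064,0,0,0],
  ],
)

```text
t: 11.3
position: [0.6187, 0.0382, 0.1461]
ee_rot: [3.139, 0.081, 1.539]
force: [0.5, -0.8, -4.2]
gripper_width: 0.305
gripper_force: 59.6
```

```bash
python3 -c "
from h import *
o=arm.observe();print(o['t'],o['position'],o['ee_rot'],o['force'],o['torque'])"
```

```text
11.3 [0.61873404 0.03824685 0.1460953 ] [3.13903011 0.08131859 1.53886868] [ 0.51827893 -0.82957101 -4.19576906] [ 0.60326019 -0.02816613 -0.04111188]
```

jog_arm(
  targets=[
    [0,0.007,-0.016,-0.0064,0,0,0],
    [0,0.007,-0.016,-0.0064,0,0,0],
    [0,0.007,-0.016,-0.0064,0,0,0],
    [0,0.007,-0.016,-0.0064,0,0,0],
    [0,0.007,-0.016,-0.0064,0,0,0],
    [0,0,0,0,0,0,0],
    [0,0,0,0,0,0,0],
    [0,0,0,0,0,0,0],
    [0,0,0,0,0,0,0],
    [0,0,0,0,0,0,0],
  ],
)

```text
t: 12.13
position: [0.6188, 0.0416, 0.1384]
ee_rot: [3.137, 0.13, 1.538]
force: [-0.9, 0.5, -3.9]
gripper_width: 0.304
gripper_force: 59.6
```

```bash
cat > s.py <<'E'
from h import *
import sys
o=arm.observe();print(round(o['t'],2),o['position'].round(4),o['ee_rot'].round(3),o['force'].round(1),o['torque'].round(2))
n=sys.argv[1]
p,d,M=grab('top',n); W=world(d,M); X,Y,Z=W[...,0],W[...,1],W[...,2]
S=(Z>.105)&(Z<.15)&(p.sum(2)>330)&(Y<-.13)&(Y>-.36)&(X>.5)&(X<.72)
print('front y',[round(float(np.nanmax(Y[S&(abs(X-x)<.004)])),4) for x in(.53,.56,.66,.69)])
q=W[S&(Y<-.15)&(Y>-.21)]; A=np.c_[q[:,:2]-[.61,-.15],np.ones(len(q))]; c=np.linalg.lstsq(A,q[:,2],rcond=None)[0]; print('slab plane at front: slopes',c[:2].round(3),'z',c[2].round(4))
for y in np.arange(-.135,.1,.015):
    k=(abs(Y-y)<.005)&(abs(X-.614)<.01)&(Z>.01)&(Z<.14)
    if k.sum()>4: print(round(y,3),'%.4f'%np.median(Z[k]),end=' | ')
F=(Z>.03)&(Z<.06)&(Y>-.15)&(Y<-.07)&(X>.55)&(X<.68); c=cv2.minAreaRect((W[F][:,:2]*1000).astype(np.float32)); print('\nfulc',c)
E
python3 s.py top4
```

```text
12.13 [0.6188 0.0416 0.1384] [3.137 0.13  1.538] [-0.9  0.5 -3.9] [ 0.65  0.04 -0.02]
front y [-0.1461, -0.1456, -0.1504, -0.1513]
slab plane at front: slopes [-0.001 -0.062] z 0.1187
-0.135 0.0859 | -0.12 0.0855 | -0.105 0.0846 | -0.09 0.0833 | -0.075 0.0808 | -0.06 0.0807 | -0.045 0.0786 | -0.03 0.0785 | -0.015 0.0764 | 0.0 0.0757 | 
fulc ((615.3947143554688, -109.36895751953125), (59.592750549316406, 90.51647186279297), 87.52391815185547)
```

jog_arm(
  targets=[
    [0,0.006,-0.018,-0.0064,0,0,0],
    [0,0.006,-0.018,-0.0064,0,0,0],
    [0,0.006,-0.018,-0.0064,0,0,0],
    [0,0.006,-0.018,-0.0064,0,0,0],
    [0,0.006,-0.018,-0.0064,0,0,0],
    [0,0.006,-0.018,-0.0064,0,0,0],
    [0,0,0,0,0,0,0],
    [0,0,0,0,0,0,0],
    [0,0,0,0,0,0,0],
    [0,0,0,0,0,0,0],
  ],
)

```text
t: 13.02
position: [0.6191, 0.0451, 0.1283]
ee_rot: [3.135, 0.192, 1.538]
force: [-2.6, 0.3, 5.0]
gripper_width: 0.307
gripper_force: 60.7
```

```bash
python3 s.py top5
```

```text
13.02 [0.6191 0.0451 0.1283] [3.135 0.192 1.538] [-2.6  0.3  5. ] [ 0.34  0.54 -0.48]
front y [-0.1465, -0.1461, -0.1502, -0.15]
slab plane at front: slopes [-0.    -0.055] z 0.1191
-0.135 0.0841 | -0.12 0.0830 | -0.105 0.0810 | -0.09 0.0783 | -0.075 0.0766 | -0.06 0.0754 | -0.045 0.0732 | -0.03 0.0721 | -0.015 0.0701 | 0.0 0.0677 | 0.015 0.0679 | 
fulc ((615.3040161132812, -109.32588958740234), (59.69962692260742, 90.1552963256836), 87.7929458618164)
```

jog_arm(
  targets=[
    [0,0.005,-0.018,-0.0064,0,0,0],
    [0,0.005,-0.018,-0.0064,0,0,0],
    [0,0.005,-0.018,-0.0064,0,0,0],
    [0,0.005,-0.018,-0.0064,0,0,0],
    [0,0.005,-0.018,-0.0064,0,0,0],
    [0,0,0,0,0,0,0],
    [0,0,0,0,0,0,0],
    [0,0,0,0,0,0,0],
    [0,0,0,0,0,0,0],
    [0,0,0,0,0,0,0],
  ],
)

```text
t: 13.9
position: [0.6198, 0.0476, 0.1204]
ee_rot: [3.131, 0.242, 1.537]
force: [-3.4, 0.6, 9.0]
gripper_width: 0.304
gripper_force: 61.2
```

```bash
python3 s.py top6
```

```text
13.9 [0.6198 0.0476 0.1204] [3.131 0.242 1.537] [-3.4  0.6  9. ] [ 0.13  0.61 -0.6 ]
front y [-0.1458, -0.1451, -0.1491, -0.1485]
slab plane at front: slopes [ 0.    -0.036] z 0.1226
-0.135 0.0842 | -0.12 0.0830 | -0.105 0.0804 | -0.09 0.0777 | -0.075 0.0749 | -0.06 0.0720 | -0.045 0.0692 | -0.03 0.0677 | -0.015 0.0650 | 0.0 0.0621 | 0.015 0.0611 | 0.03 0.0627 | 
fulc ((615.3995361328125, -109.6446533203125), (59.859901428222656, 90.59992980957031), 86.79944610595703)
```

jog_arm(
  targets=[
    [0,0.004,-0.017,-0.0064,0,0,0],
    [0,0.004,-0.017,-0.0064,0,0,0],
    [0,0.004,-0.017,-0.0064,0,0,0],
    [0,0.004,-0.017,-0.0064,0,0,0],
    [0,0.004,-0.017,-0.0064,0,0,0],
    [0,0.004,-0.017,-0.0064,0,0,0],
    [0,0,0,0,0,0,0],
    [0,0,0,0,0,0,0],
    [0,0,0,0,0,0,0],
    [0,0,0,0,0,0,0],
  ],
)

```text
t: 14.78
position: [0.6198, 0.0502, 0.1102]
ee_rot: [3.129, 0.303, 1.536]
force: [-4.0, 0.7, 10.3]
gripper_width: 0.305
gripper_force: 61.3
```

```bash
python3 s.py top7
```

```text
14.78 [0.6198 0.0502 0.1102] [3.129 0.303 1.536] [-4.   0.7 10.3] [ 0.23  0.64 -0.58]
front y [-0.1441, -0.1457, -0.1482, -0.1498]
slab plane at front: slopes [0.002 0.001] z 0.1303
-0.135 0.0862 | -0.12 0.0827 | -0.105 0.0796 | -0.09 0.0763 | -0.075 0.0724 | -0.06 0.0689 | -0.045 0.0654 | -0.03 0.0622 | -0.015 0.0590 | 0.0 0.0554 | 0.015 0.0539 | 0.03 0.0516 | 
fulc ((615.2606811523438, -109.28610229492188), (59.75593566894531, 90.30143737792969), 87.85838317871094)
```

```bash
cat > pr.py <<'E'
from h import *
import sys
def red(n):
    z=np.load('pics/%s.npz'%n); h=cv2.cvtColor(z['p'],cv2.COLOR_RGB2HSV); W=world(z['d'],z)
    k=((h[...,0]<8)|(h[...,0]>172))&(h[...,1]>130)&(h[...,2]>50)
    for lo,hi in((.47,.515),(.70,.78)):
        m=k&(W[...,0]>lo)&(W[...,0]<hi)&(W[...,1]<-.08)&(W[...,1]>-.3); q=W[m]
        print(n,m.sum(),'y',np.percentile(q[:,1],[2,98]).round(3) if m.sum() else '','z',np.percentile(q[:,2],[2,98]).round(3) if m.sum() else '')
if __name__=='__main__':
    for n in sys.argv[1:]: red(n)
E
python3 -c "
from h import *
grab('scene','scene7')
a=cv2.imread('pics/scene7.png')[200:320,140:290];cv2.imwrite('pics/v7.png',cv2.resize(a,(600,480),interpolation=2))"
python3 pr.py top0 top6 top7 scene2 scene7
```

```text
top0 40 y [-0.214 -0.164] z [0.023 0.115]
top0 27 y [-0.192 -0.171] z [0.088 0.114]
top6 28 y [-0.201 -0.163] z [0.041 0.117]
top6 25 y [-0.183 -0.169] z [0.103 0.118]
top7 22 y [-0.172 -0.162] z [0.116 0.124]
top7 20 y [-0.176 -0.168] z [0.116 0.124]
scene2 0 y  z 
scene2 80 y [-0.225 -0.189] z [0.012 0.087]
scene7 0 y  z 
scene7 70 y [-0.185 -0.174] z [0.016 0.093]
```

View pics/v7.png

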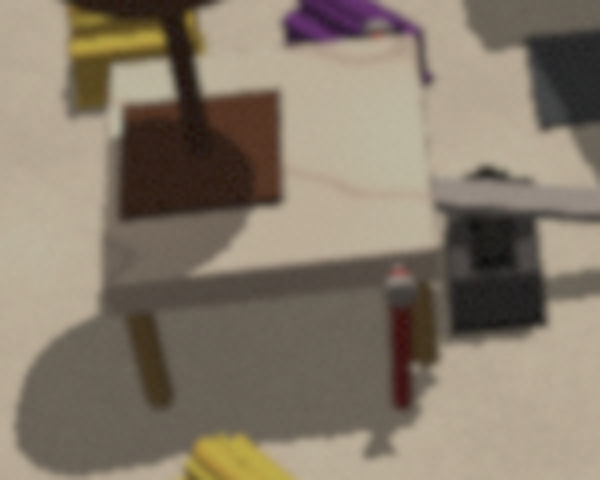

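The prop (red leg at px 400,350) is nearly upright but not yet swung forward. A few small steps more.

jog_arm(
  targets=[
    [0,0.002,-0.008,-0.003,0,0,0],
    [0,0.002,-0.008,-0.003,0,0,0],
    [0,0.002,-0.008,-0.003,0,0,0],
    [0,0,0,0,0,0,0],
    [0,0,0,0,0,0,0],
    [0,0,0,0,0,0,0],
    [0,0,0,0,0,0,0],
    [0,0,0,0,0,0,0],
    [0,0,0,0,0,0,0],
    [0,0,0,0,0,0,0],
  ],
)

```text
t: 15.72
position: [0.6199, 0.0508, 0.108]
ee_rot: [3.128, 0.317, 1.536]
force: [-4.3, 1.5, 10.5]
gripper_width: 0.304
gripper_force: 61.3
```

```bash
python3 s.py top8|head -4; python3 -c "
from h import *
grab('scene','scene8')";python3 pr.py top8 scene8
```

```text
15.72 [0.6199 0.0508 0.108 ] [3.128 0.317 1.536] [-4.3  1.5 10.5] [ 0.24  0.68 -0.64]
front y [-0.1439, -0.1456, -0.1487, -0.1495]
slab plane at front: slopes [0.002 0.012] z 0.1316
-0.135 0.0859 | -0.12 0.0824 | -0.105 0.0791 | -0.09 0.0755 | -0.075 0.0714 | -0.06 0.0675 | -0.045 0.0642 | -0.03 0.0608 | -0.015 0.0580 | 0.0 0.0543 | 0.015 0.0518 | 0.03 0.0486 | 
top8 35 y [-0.172 -0.154] z [0.047 0.124]
top8 29 y [-0.177 -0.157] z [0.018 0.125]
scene8 0 y  z 
scene8 74 y [-0.174 -0.163] z [0.019 0.096]
```

```bash
python3 -c "
from h import *
a=cv2.imread('pics/scene8.png')[200:320,140:290];cv2.imwrite('pics/v8.png',cv2.resize(a,(600,480),interpolation=2))
for n in('scene2','scene7','scene8'):
    z=np.load('pics/%s.npz'%n); h=cv2.cvtColor(z['p'],cv2.COLOR_RGB2HSV); W=world(z['d'],z)
    k=((h[...,0]<8)|(h[...,0]>172))&(h[...,1]>110)&(W[...,0]>.69)&(W[...,0]<.78)&(W[...,1]<-.08)&(W[...,1]>-.3)
    q=W[k]; f=np.polyfit(q[:,2],q[:,1],1); print(n,'dy/dz',f[0], 'y at z=.02',np.polyval(f,.02),'z=.09',np.polyval(f,.09))
"
```

```text
scene2 dy/dz 0.4505735548083224 y at z=.02 -0.22072696034227898 z=.09 -0.18918681150569644
scene7 dy/dz 0.07401714695612018 y at z=.02 -0.1827603207928806 z=.09 -0.1775791205059522
scene8 dy/dz -0.08264642825958662 y at z=.02 -0.1651065744506668 z=.09 -0.17089182442883785
```

View pics/v8.png

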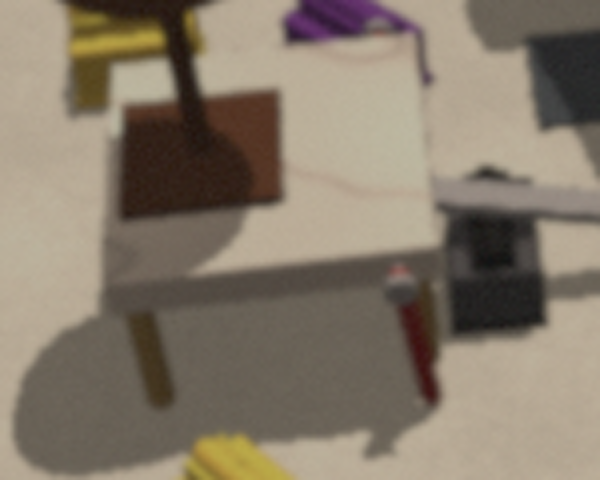

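The prop has swung past upright to its forward stop (leg from (403,300) to (432,400)). Easing down now.

jog_arm(
  targets=[
    [0,-0.002,0.008,0.003,0,0,0],
    [0,-0.002,0.008,0.003,0,0,0],
    [0,-0.002,0.008,0.003,0,0,0],
    [0,-0.002,0.008,0.003,0,0,0],
    [0,-0.002,0.008,0.003,0,0,0],
    [0,-0.002,0.008,0.003,0,0,0],
    [0,-0.002,0.008,0.003,0,0,0],
    [0,-0.002,0.008,0.003,0,0,0],
    [0,-0.002,0.008,0.003,0,0,0],
    [0,0,0,0,0,0,0],
  ],
)

```text
t: 16.65
position: [0.6195, 0.0489, 0.1141]
ee_rot: [3.13, 0.274, 1.537]
force: [-1.2, 0.2, 4.9]
gripper_width: 0.306
gripper_force: 60.7
```

```bash
python3 s.py top9; python3 pr.py top9
```

```text
16.65 [0.6195 0.0489 0.1141] [3.13  0.274 1.537] [-1.2  0.2  4.9] [ 0.07  0.23 -0.4 ]
front y [-0.1462, -0.144, -0.148, -0.1491]
slab plane at front: slopes [0.003 0.01 ] z 0.1315
-0.135 0.0872 | -0.12 0.0838 | -0.105 0.0816 | -0.09 0.0779 | -0.075 0.0737 | -0.06 0.0716 | -0.045 0.0681 | -0.03 0.0654 | -0.015 0.0618 | 0.0 0.0577 | 0.015 0.0570 | 0.03 0.0543 | 
fulc ((615.2596435546875, -109.43729400634766), (60.081275939941406, 90.24950408935547), 87.806884765625)
top9 36 y [-0.172 -0.152] z [0.021 0.126]
top9 32 y [-0.176 -0.158] z [0.018 0.126]
```

jog_arm(
  targets=[
    [0,-0.005,0.017,0.007,0,0,0],
    [0,-0.005,0.017,0.007,0,0,0],
    [0,-0.005,0.017,0.007,0,0,0],
    [0,-0.005,0.018,0.007,0,0,0],
    [0,-0.005,0.018,0.007,0,0,0],
    [0,-0.005,0.018,0.007,0,0,0],
    [0,-0.006,0.018,0.007,0,0,0],
    [0,-0.006,0.018,0.007,0,0,0],
    [0,-0.006,0.018,0.007,0,0,0],
    [0,-0.006,0.018,0.007,0,0,0],
  ],
)

```text
t: 17.53
position: [0.6186, 0.0433, 0.1307]
ee_rot: [3.137, 0.162, 1.539]
force: [0.6, -2.5, 0.7]
gripper_width: 0.303
gripper_force: 60.0
```

jog_arm(
  targets=[
    [0,-0.006,0.018,0.007,0,0,0],
    [0,-0.006,0.018,0.007,0,0,0],
    [0,-0.006,0.018,0.007,0,0,0],
    [0,-0.007,0.018,0.007,0,0,0],
    [0,-0.007,0.018,0.007,0,0,0],
    [0,-0.007,0.018,0.007,0,0,0],
    [0,-0.007,0.018,0.007,0,0,0],
    [0,-0.007,0.018,0.007,0,0,0],
    [0,0,0.02,0.005,0,0,0],
    [0,0,0.02,0,0,0,0],
  ],
)

```text
t: 18.37
position: [0.6186, 0.0382, 0.1492]
ee_rot: [3.14, 0.066, 1.538]
force: [0.4, -0.3, -2.0]
gripper_width: 0.307
gripper_force: 59.8
```

```bash
python3 s.py top10; python3 pr.py top10
```

```text
18.37 [0.6186 0.0382 0.1492] [3.14  0.066 1.538] [ 0.4 -0.3 -2. ] [-0.05 -0.04  0.07]
front y [-0.1445, -0.1435, -0.1469, -0.1476]
slab plane at front: slopes [0.002 0.001] z 0.1298
-0.135 0.0846 | -0.12 0.0849 | -0.105 0.0843 | -0.09 0.0840 | -0.075 0.0842 | -0.06 0.0832 | -0.045 0.0839 | -0.03 0.0839 | 0.075 0.0837 | 0.09 0.0854 | 
fulc ((615.5026245117188, -109.39848327636719), (59.72782516479492, 90.43312072753906), 87.55598449707031)
top10 30 y [-0.171 -0.154] z [0.034 0.123]
top10 28 y [-0.177 -0.158] z [0.017 0.124]
```

jog_arm(
  targets=[
    [0,0,0.02,0,0,0,0],
    [0,0,0.02,0,0,0,0],
    [0,0,0.01,0,0,0,0],
    [0,0,0,0,0,0,0],
    [0.001,0.03,0,0,0,0,0],
    [0.001,0.03,0,0,0,0,0],
    [0.001,0.03,0,0,0,0,0],
    [0.001,0.03,0,0,0,0,0],
    [0.001,0.03,0,0,0,0,0],
    [0.001,0.03,0,0,0,0,0],
  ],
)

```text
t: 19.25
position: [0.6193, 0.0567, 0.1542]
ee_rot: [3.139, 0.067, 1.539]
force: [-0.4, -0.4, -5.4]
gripper_width: 0.307
gripper_force: 59.6
```

jog_arm(
  targets=[
    [0.001,0.05,0,0,0,0,0],
    [0.002,0.06,0,0,0,0,0],
    [0.002,0.06,0,0,0,0,0],
    [0.002,0.06,0,0,0,0,0],
    [0.002,0.06,0,0,0,0,0],
    [0.002,0.06,0,0,0,0,0],
    [0.002,0.06,0,0,0,0,0],
    [0.001,0.04,0,0,0,0,0],
    [0.001,0.02,0,0,0,0,0],
    [0,0,0,0,0,0,0],
  ],
)

```text
t: 20.08
position: [0.6209, 0.1037, 0.1542]
ee_rot: [3.139, 0.067, 1.539]
force: [0.5, -0.7, -4.7]
gripper_width: 0.303
gripper_force: 59.6
```

```bash
python3 m.py top11; python3 s.py top12 | head -3
```

```text
t 20.13 pos [0.6208 0.1034 0.1542] F [ 0.2  0.1 -4.2]
-0.15 133 x 0.6215 z 0.1291
-0.135 61 x 0.6189 z 0.0828
-0.12 89 x 0.6191 z 0.0839
-0.105 98 x 0.6197 z 0.0838
-0.09 91 x 0.6176 z 0.0832
-0.075 59 x 0.6145 z 0.0847
-0.06 53 x 0.6165 z 0.0856
-0.045 49 x 0.6164 z 0.0858
-0.03 49 x 0.6168 z 0.0858
-0.015 45 x 0.6175 z 0.0870
-0.0 47 x 0.6176 z 0.0872
0.015 46 x 0.6184 z 0.0870
0.03 50 x 0.6176 z 0.0872
0.045 48 x 0.6179 z 0.0882
0.06 41 x 0.6196 z 0.0881
min y -0.13611712270188003 max y 0.3352186432922014
20.13 [0.6208 0.1034 0.1542] [3.139 0.068 1.539] [ 0.2  0.1 -4.2] [ 0.44 -0.05 -0.02]
front y [-0.1448, -0.1443, -0.1468, -0.1474]
slab plane at front: slopes [0.001 0.001] z 0.1298
```

jog_arm(
  targets=[
    [0,0,0.1,0,0,0,0],
    [0,0.05,0.15,0,0,0,0],
    [0,0.05,0.15,0,0,0,0],
    [0,0.05,0.1,0,0,0,0],
    [-0.1,0.05,0,-0.0085,0,0,0],
    [-0.2,0.1,0,-0.0085,0,0,0],
    [-0.3,0.1,0,0,0,0.01,0],
    [-0.3,0.1,0,0,0,0.01,0],
    [-0.3,0.1,0,0,0,0.01,0],
    [-0.3,0.1,0,0,0,0.01,0],
  ],
)

```text
t: 21.02
position: [0.4696, 0.1735, 0.2047]
ee_rot: [3.138, 0.094, 1.602]
force: [0.4, -0.1, -3.6]
gripper_width: 0.308
gripper_force: 59.7
```

jog_arm(
  targets=[
    [-0.25,0.1,0,0,0,0.009,0],
    [-0.15,0.08,0,0,0,0,0],
    [-0.06,0.04,0,0,0,0,0],
    [0,0,0,0,0,0,0],
    [0,0,-0.1,0,0,0,0],
    [0,0,-0.2,0,0,0,0],
    [0,0,-0.2,0,0,0,0],
    [0,0,-0.15,0,0,0,0],
    [0,0,-0.1,0,0,0,0],
    [0,0,0,0,0,0,0],
  ],
)

```text
t: 21.85
position: [0.4242, 0.1944, 0.1266]
ee_rot: [-3.14, 0.095, 1.615]
force: [-0.5, -0.2, -5.2]
gripper_width: 0.308
gripper_force: 59.7
```

```bash
python3 - <<'E'
from h import *
o=arm.observe();print(round(o['t'],2),o['position'].round(4),o['ee_rot'].round(3),o['force'].round(1))
p,d,M=grab('top','top13'); W=world(d,M); X,Y,Z=W[...,0],W[...,1],W[...,2]; xc=o['position'][0]
for y in np.arange(-.07,.30,.02):
    k=(abs(Y-y)<.004)&(abs(X-xc-.005)<.03)&(Z>.03)&(Z<.1)
    if k.sum()>5: print(round(y,3),'x %.4f z %.4f'%(np.median(X[k]),np.median(Z[k])))
h=cv2.cvtColor(p,cv2.COLOR_RGB2HSV)
B=(Z>.003)&(Z<.011)&(p.sum(2)<330)&(X>.36)&(X<.53)&(Y>-.1)&(Y<.33)
print('board x',np.percentile(X[B],[1,99]),'y',np.percentile(Y[B],[1,99]))
E
```

```text
21.85 [0.4242 0.1944 0.1266] [-3.14   0.095  1.615] [-0.5 -0.2 -5.2]
-0.05 x 0.4358 z 0.0611
-0.03 x 0.4343 z 0.0620
-0.01 x 0.4330 z 0.0623
0.01 x 0.4313 z 0.0621
0.03 x 0.4319 z 0.0626
0.05 x 0.4325 z 0.0623
0.07 x 0.4310 z 0.0616
0.09 x 0.4294 z 0.0615
0.11 x 0.4279 z 0.0606
0.13 x 0.4306 z 0.0620
0.15 x 0.4270 z 0.0615
0.17 x 0.4257 z 0.0638
board x [0.37507151 0.51686804] y [-0.05949814  0.2894071 ]
```

jog_arm(
  targets=[
    [0.05,0.05,-0.08,0,0,0,0],
    [0.04,0.05,-0.1,0,0,0,0],
    [0,0,-0.1,0,0,0,0],
    [0,0,-0.08,0,0,0,0],
    [0,0,-0.04,0,0,0,0],
    [0,0,-0.03,0,0,0,0],
    [0,0,-0.01,0,0,0,0],
    [0,0,-0.01,0,0,0,0],
    [0,0,0,0,0,0,0],
    [0,0,0,0,0,0,0],
  ],
)

```text
t: 22.73
position: [0.4341, 0.2053, 0.0846]
ee_rot: [3.138, 0.094, 1.616]
force: [0.4, -0.2, -5.0]
gripper_width: 0.308
gripper_force: 59.7
```

jog_arm(
  targets=[
    [0,0,-0.01,0,0,0,0],
    [0,0,-0.01,0,0,0,0],
    [0,0,-0.005,0,0,0,0],
    [0,0,0,0,0,0,0],
    [0,0,0,0,0,0,0],
    [0,0,0,0,0,0,0],
    [0,0,0,0,0,0,0],
    [0,0,0,0,0,0,0],
    [0,0,0,0,0,0,0],
    [0,0,0,0,0,0,0],
  ],
)

```text
t: 23.57
position: [0.4339, 0.2052, 0.0818]
ee_rot: [3.138, 0.094, 1.616]
force: [0.1, -0.1, -3.4]
gripper_width: 0.301
gripper_force: 59.9
```

Touching lightly; release slowly and retreat upward.

jog_arm(
  targets=[
    [0,0,-0.003,0,0,0,0],
    [0,0,0,0,0,0,0.38],
    [0,0,0,0,0,0,0.45],
    [0,0,0,0,0,0,0.5],
    [0,0,0,0,0,0,0.6],
    [0,0,0,0,0,0,0.7],
    [0,0,0,0,0,0,0.7],
    [0,0,0,0,0,0,0.7],
    [0,0,0,0,0,0,0.7],
    [0,0,0,0,0,0,0.7],
  ],
)

```text
t: 24.4
position: [0.4338, 0.2052, 0.0814]
ee_rot: [3.139, 0.094, 1.616]
force: [-0.4, 0.1, -0.6]
gripper_width: 0.696
gripper_force: 0.0
```

jog_arm(
  targets=[
    [0,0.005,0.05,0,0,0,0.7],
    [0,0.01,0.1,0,0,0,0.7],
    [0,0.01,0.1,0,0,0,0.7],
    [0,0,0.2,0,0,0,0.7],
    [0,0,0.3,0,0,0,0.7],
    [0,0,0.3,0,0,0,0.7],
    [0,0,0.3,0,0,0,0.7],
    [0,0,0.2,0,0,0,0.7],
    [0,0,0.1,0,0,0,0.7],
    [0,0,0,0,0,0,0.7],
  ],
)

```text
t: 25.23
position: [0.4353, 0.2082, 0.2499]
ee_rot: [3.132, 0.093, 1.615]
force: [0.2, -0.2, -0.6]
gripper_width: 0.7
gripper_force: 0.0
```

```bash
python3 s.py top14; python3 -c "
from h import *
grab('scene','scene14')
a=cv2.imread('pics/scene14.png')[130:330,100:420];b=cv2.imread('pics/top14.png')[150:350,190:510]
cv2.imwrite('pics/v14.png',np.vstack([cv2.resize(a,(480,300),interpolation=2),cv2.resize(b,(480,300),interpolation=2)]))"; python3 pr.py top14 scene14
```

```text
25.23 [0.4353 0.2082 0.2499] [3.132 0.093 1.615] [ 0.2 -0.2 -0.6] [0.05 0.08 0.01]
front y [-0.1444, -0.1437, -0.1468, -0.1478]
slab plane at front: slopes [0.001 0.003] z 0.1298
-0.135 0.0510 | -0.12 0.0677 | -0.105 0.0727 | -0.09 0.0529 | -0.075 0.0256 | 
fulc ((615.3164672851562, -109.28965759277344), (59.83177947998047, 90.10259246826172), 87.84672546386719)
top14 22 y [-0.17  -0.153] z [0.036 0.123]
top14 30 y [-0.177 -0.158] z [0.014 0.123]
scene14 0 y  z 
scene14 78 y [-0.175 -0.163] z [0.016 0.095]
```

View pics/v14.png

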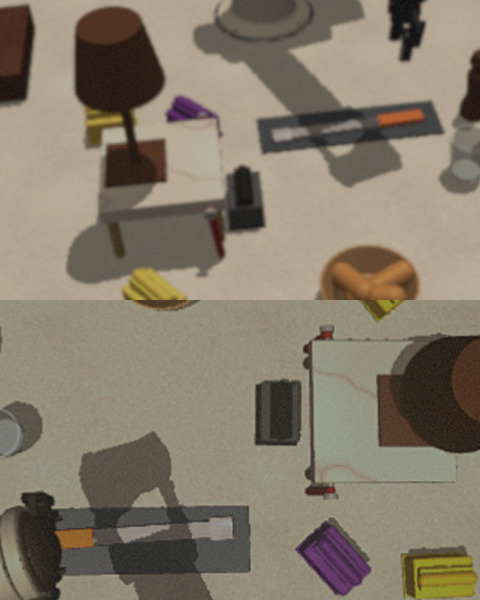

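The lamp stands straight on its forward-locked prop (leg at px 215,235). The bar lies fully on the slate board (275–425, 125), and the fulcrum is where it was.

```bash
python3 -c "
from bench import arm
print(arm.close_job())"
```

```text
the job is handed in; nothing more can be done
None
```

The job is handed in: the lamp stands straight on its locked prop, the pry bar is back on the slate board, and the fulcrum measures where it stood, with about 25 s of the 72 s used.

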